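Offcut through the chute flap

TASK

Clear the short offcut from the saw's extension table: with your fingertips slide it steadily along the table, nose first through the swing flap, until it drops down the chute into the offcut tray, then draw your fingers back out so that the flap hangs shut again. Push only, do not pick the offcut up, and leave the long board, the tape measure and the sanding block where they lie.

Things in the scene. Friction and masses are not known exactly. Their poses are not given: they have to be found in the camera images.
- station: Mitre-saw station fixed on the bench. Origin: bench level, straight below the middle of the flap. z up; +y runs from the flap along the extension table to the saw (push the offcut towards -y); +x points to the low fence. Table: grey, top 95 mm above the origin, x = -185 to +108 mm, y = 0 to 400 mm. Fence at x = 108 mm, 45 mm high. Saw beyond y = 450 mm, its head (350 mm high) beyond y = 610 mm.
- opening (a point): Middle of the flap opening at table-top level (station x = 0, y = 0, z = 95 mm), axes as the station's. Opening 210 mm wide, 64 mm high, between dark posts under a dark hinge bar, its top 76 mm above the table; bar and posts reach from y = -6 to +4 mm. Fingers get in under the bar only with the hand leaning back (25 to 45 degrees); held upright they stop against the bar.
- sill_end (a point): Middle of the sill's far edge, 50 mm behind the flap (station y = -50 mm), at table level. Sill and slide are slippery polished steel; the slide drops from here at 45 degrees. The offcut tips and slides off by itself once its middle is some 5 mm past this edge, its tail then being 7 mm inside the flap: follow it 10 to 20 mm in with the fingertips. Clear plastic roof (75 mm up) and cheeks cover it.
- tray (a point): Middle of the offcut tray's floor, 8 mm above the bench; the plywood tray at the foot of the slide is 218 mm wide (x), from station y = -140 to -366 mm, walls 55 mm high, open on top, with two small scraps in it.
- flap (a joint): Swing flap: thin aluminium sheet, 204 x 56 x 3 mm, 50 g, hung by its upper edge 62 mm above the table top, no spring. 0 = hanging shut, upright; grows (rad) as it is pushed in and up towards the station's -y, at most 1.4; it cannot swing out to +y. It lies on what passes under it and falls back to 0 when nothing holds it.
- flap_edge (a point): Middle of the flap's lower edge, 4 mm above the table top when shut.
- offcut: The short offcut, a light-wood board end 96 mm long, 50 mm wide, 27 mm thick, about 60 to 120 g, lying flat and loose on the extension table in one of two lanes (beside the fence or nearer the robot). Its tail is the end towards the saw. Origin: centre of its underside; y along its length (roughly along the station's y), z up.
- keeper: The long board to be kept, the same wood and section, 210 mm long, 50 mm wide, 27 mm thick, lying in the other lane. Origin and axes as for the offcut. Leave it alone.
- tape: Black tape measure, 30 x 66 x 60 mm high, on the extension table's front strip. Origin: centre of its underside. Leave it alone.
- sandblock: Cork sanding block 57 x 112 x 34 mm high (long side along its y) on the table's front strip. Origin: centre of its underside. Leave it alone.

How it is judged:
By the outcome, as a careful person would: the job done as asked, in the order asked, and still so for the second after the job is handed in, with the robot touching nothing.
It also fails if it takes over 40 s, if anything falls off the work surface, if the arm or the gripper's body presses on something with over 40 N, if the wrist force passes 120 N, or if a joint passes its speed limit or range.

ROBOT

A 6-joint arm with a two-finger parallel gripper is mounted at the origin on the work surface. World frame = base frame: x ahead of the robot, y to its left, z up, the work surface at z = 0. Lengths are in m, angles in rad, forces in N, time in s.
With the tool pointing down it reaches from about 0.375 to 0.975 m from the base axis. Payload 3.8 kg.
Tool frame: the origin (TCP) lies on the centre line of the jaws, within the pads' length; the fingertips stand 19 mm ahead of it and the grasp point (between the pads) is the TCP (env.tips_ahead is the distance from the TCP to the fingertips, in m); z points along the fingers, y is the line along which they close (so a half turn about z gives the same grasp; the last joint's range is limited). The gripper opens to 85 mm and grips with 20 to 120 N. Pads are 22 mm wide; open, the fingers measure 114 mm over their backs; the gripper's body (76 mm by 85 mm) begins 54 mm behind the grasp point. The pads swing forward as they close: fully open they stand 13 mm farther back than shut.
Start: joints at [1.195, 0.264, 1.604, -0, 1.274, -0.037], TCP at [0.224, 0.637, 0.25] pointing down, gripper open.
Joint ranges: [-2.63, 2.63], [-0.94, 2.18], [0.31, 2.57], [-1.31, 4.45], [0, 2.66], [-2.55, 2.55]. Speed limits (rad/s): [2.57, 2.57, 3.14, 3.14, 3.14, 3.14].

INTERFACE

Orientations are given as a 3x3 rotation matrix whose columns are the frame's x, y, z axes.
In Python, from plant import env gives the robot as it stands.
- The arm moves only by the tool move_arm, never from a script. Its argument "targets" is a list of rows, each a list of 3 entries, a list of its own where there are three numbers: the shift along the world's x, y, z in mm, then the turn, a rotation vector about the world's x, y, z in rad, then the gripper's target within -1 to 1 (fully open at 1, half-way at 0, shut at -1). A call has 1 to 12 rows; each row shifts and turns the commanded pose from where the row before left it; what a row does not reach is not made up. A row lasts 1/8 s, in which the tool goes at most 62.5 mm and 10.7 degrees, less where a joint would pass 70% of its speed; a pose out of reach is approached as far as the arm can. A call with a gripper value outside its range is refused whole. The fingers move at their own pace and stop on an object; "grip_force" is the grip in N (left out, the last holds). Time passes only in rows, so rows that do not move let the fingers close. It gives the time, the measured TCP pose, the force, the opening and the grip force at its end, in the units of the state.
- env.observe(): the state, without advancing time (a new reading comes with each control period).
- env.camera(name): name is "scene" or "top" or "wrist"; returns a dict with "image" (400x640x3 uint8, red, green, blue), "fovy" (degrees; the focal length in pixels is half the picture's height over the tangent of half this angle, whatever the lens; pixels are square), "cx", "cy" (the principal point, pixels), "k1" (the pictures are not rectified: a ray, as slopes to the right and down, at radius r is drawn at 1 + k1 r^2 times it, then the intrinsics apply), "view" (4x4, takes a point from world to camera coordinates); the wrist camera has in their place "tool_from_camera" (4x4, takes a point from camera to tool coordinates, whose origin is the TCP and whose axes are the flange's). Camera axes: x right, y down, z forward; pixel columns grow to the right and rows downward; lengths in m; the calibration is good to about 2 mm. A picture is of the moment at which its call begins: read the wrist's pose just before it. There is no depth.
- env.hand_in(): hands the job in; it is judged then, once.
The state is a dict: "t": time; "joint_positions": joint angles; "dq": joint speeds; "tau": joint torques, N m; "tool_pos": TCP position; "tcp_rot": TCP orientation; "wrist_force": force on the tool from outside, world axes, zero at the start; "moment": the same for the moment, N m; "gripper_width": opening from 0.0 (shut) to 1.0 (fully open); "finger_force": force on a finger pad.
Only numpy, scipy, OpenCV 4.12 (cv2) and the standard library are available. Lean on these libraries where they do the work, as an engineer would, in place of code of your own. Each camera call takes 0.05 s, during which the arm holds its last target. There are 200 camera calls.

## Working session

There is one attempt and no reset: what is moved stays moved. The work goes in short steps, Python scripts to look and compute and a tool call to move; the robot and the scene stay as the last step left them, time stands still between calls to the robot, and variables do not carry over. Pictures are saved under pics/ and viewed, at most 10 in all, crops included, and the job is handed in when it is done.

Besides the shell and the picture viewer there is one more tool, called by a JSON object that holds its "api" and its "payload". move_arm: Moves the arm, as the interface text tells. Its arguments: {"type":"object","properties":{"targets":{"type":"array"},"grip_force":{"type":"number"}},"required":["targets"]}

```bash
mkdir -p pics; ls; cat > h.py <<'E'
import numpy as np,cv2
from plant import env
def snap(n,f):
    c=env.camera(n); cv2.imwrite('pics/'+f,c['image'][:,:,::-1]); return c
def K(c):
    f=200/np.tan(np.radians(c['fovy'])/2); return np.array([[f,0,c['cx']],[0,f,c['cy']],[0,0,1.]])
def ray(c,px):
    d=(np.array(px,float)-[c['cx'],c['cy']])/K(c)[0,0]
    u=d.copy()
    for _ in range(30): u=d/(1+c['k1']*(u**2).sum(-1,keepdims=True))
    V=np.linalg.inv(np.array(c['view'])); r=np.c_[u,np.ones(len(u))]@V[:3,:3].T
    return V[:3,3],r
def onz(c,px,z):
    o,r=ray(c,px); return o+r*((z-o[2])/r[:,2:])
def proj(c,P):
    V=np.array(c['view']);p=np.c_[P,np.ones(len(P))]@V[:3].T; u=p[:,:2]/p[:,2:]
    return u*(1+c['k1']*(u**2).sum(1,keepdims=True))*K(c)[0,0]+[c['cx'],c['cy']]
E
python3 - <<'E'
from h import *
for n in('scene','top'):
    c=snap(n,n+'0.png'); print(n,c['fovy'],c['cx'],c['cy'],c['k1'],np.round(c['view'],3).tolist())
s=env.observe();print(s['tool_pos'],s['tcp_rot'],s['gripper_width'])
E
```

```text
pics
scene 55.25491564147465 321.04827770986935 202.71838128676242 -0.05535522576901758 [[0.131, 0.991, -0.002, 0.017], [0.763, -0.102, -0.638, -0.294], [-0.633, 0.082, -0.77, 1.344], [0.0, 0.0, 0.0, 1.0]]
top 52.012601140955624 314.1427870960455 198.56293269701763 -0.0944460646384847 [[-0.002, -1.0, 0.013, -0.101], [-0.994, 0.001, -0.11, 0.496], [0.11, -0.013, -0.994, 0.966], [0.0, 0.0, 0.0, 1.0]]
[0.22411483 0.63604383 0.24907452] [[-9.43143252e-01  3.32385699e-01 -7.43584497e-04]
 [ 3.32386524e-01  9.43141330e-01 -1.90543760e-03]
 [ 6.79650623e-05 -2.04425808e-03 -9.99997908e-01]] 0.9959571871613191
```

View pics/scene0.png

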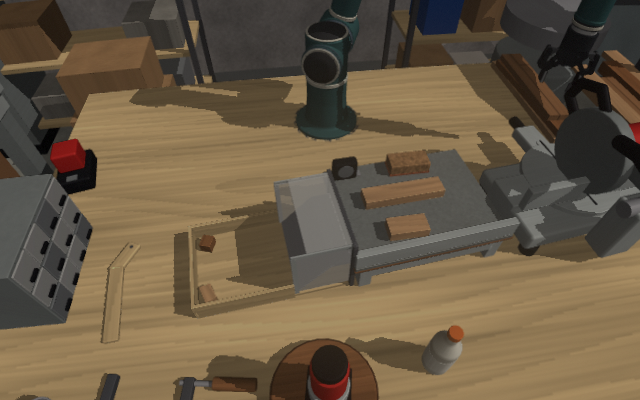

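View pics/top0.png

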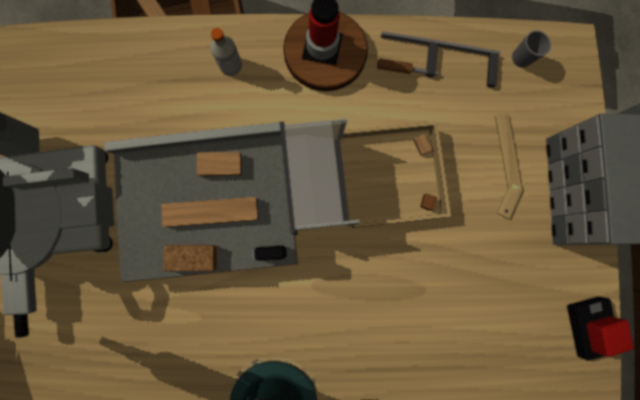

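The offcut lies in the fence lane at about (219,163) in the top view. The keeper is at (210,212), the tape at (270,253), the sanding block at (189,258) and the flap line near column 287. I'll enlarge the top view to measure.

```bash
python3 - <<'E'
import cv2
a=cv2.imread('pics/top0.png')[115:285,100:360]; cv2.imwrite('pics/topc.png',cv2.resize(a,None,fx=3,fy=3,interpolation=cv2.INTER_CUBIC))
a=cv2.imread('pics/scene0.png')[140:300,265:525]; cv2.imwrite('pics/scc.png',cv2.resize(a,None,fx=3,fy=3,interpolation=cv2.INTER_CUBIC))
E
```

```text
(no output)
```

View pics/topc.png

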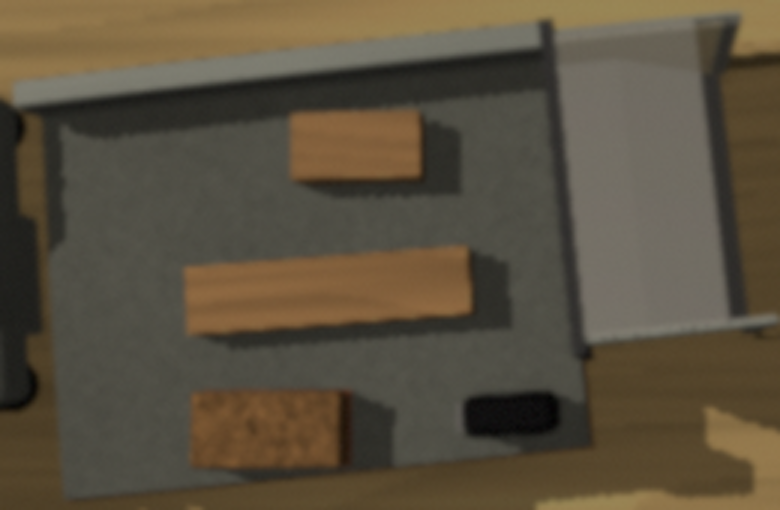

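View pics/scc.png

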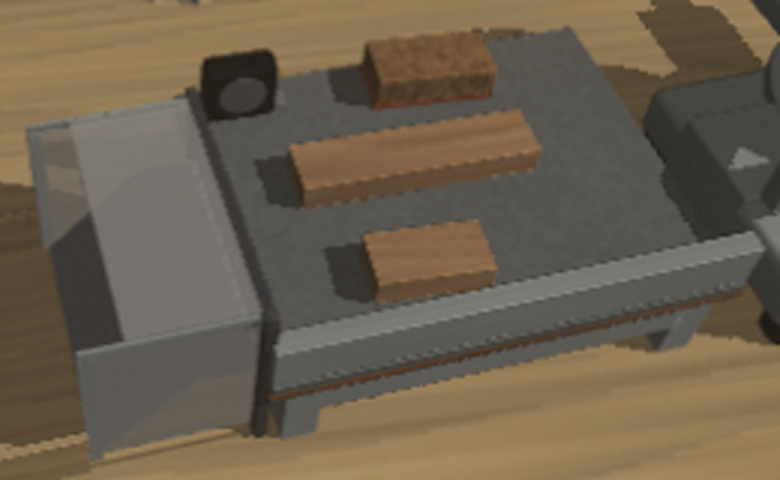

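```bash
cat > fit.py <<'E'
from h import *
from scipy.optimize import least_squares
t=env.camera('top'); s=env.camera('scene')
T=lambda p:(np.array(p,float)+.5)/3-.5+[100,115]
S=lambda p:(np.array(p,float)+.5)/3-.5+[265,140]
def W(q,P): # pose x,y,yaw,
    c,n=np.cos(q[2]),np.sin(q[2]); P=np.array(P,float)/1e3
    return np.c_[q[0]+c*P[:,0]-n*P[:,1],q[1]+n*P[:,0]+c*P[:,1],P[:,2]]
def fit(pt,mt,ps,ms,q0):
    f=lambda q:np.r_[(proj(t,W(q,mt))-T(pt)).ravel(),(proj(s,W(q,ms))-S(ps)).ravel()]
    r=least_squares(f,q0); return r.x,r.fun.reshape(-1,2)
q,r=fit([(66,498),(591,446),(545,48),(15,108)],[(-185,400,95),(-185,0,95),(108,4,140),(108,400,140)],
  [(570,28),(276,355),(764,243)],[(-185,400,95),(108,4,140),(108,400,140)],[.6,.1,0])
print('station',q.round(4),r.round(1).tolist())
h,l=25,48
b,r=fit([(290,111),(421,110),(422,180),(290,180)],[(h,l,122),(h,-l,122),(-h,-l,122),(-h,l,122)],
 [(362,233),(484,220),(495,266),(375,277)],[(-h,-l,122),(-h,l,122),(h,l,122),(h,-l,122)],[.7,.2,0])
print('off',b.round(4),r.round(1).tolist())
l2=105
k,r=fit([(185,267),(469,246),(471,313),(187,333)],[(h,l2,122),(h,-l2,122),(-h,-l2,122),(-h,l2,122)],[],np.zeros((0,3)),[.6,.2,0]) if 0 else (None,None)
R=np.array([[np.cos(q[2]),-np.sin(q[2])],[np.sin(q[2]),np.cos(q[2])]])
print('off in station',((b[:2]-q[:2])@R*1e3).round(1),np.degrees(b[2]-q[2]))
for nm,pp,z in(('keeper',[(185,267),(469,246),(471,313),(187,333)],.122),('tape',[(466,395),(556,392),(556,430),(470,436)],.155),('sand',[(192,391),(342,390),(342,467),(192,467)],.129)):
    print(nm,((onz(t,T(pp),z)[:,:2]-q[:2])@R*1e3).round(0).tolist())
E
python3 fit.py
```

```text
station [ 0.5328 -0.0414  0.1093] [[-0.9, -1.4], [0.1, -2.6], [-1.2, -3.0], [-0.8, -2.6], [0.2, 0.1], [-0.9, -6.0], [-3.5, -3.6]]
off [ 0.5648  0.1139 -0.0096] [[0.5, 0.2], [-0.5, 0.7], [-1.5, -0.4], [-0.5, -0.7], [-0.3, -1.0], [-2.3, -0.6], [0.2, 0.7], [0.3, 1.3]]
off in station [ 48.7 150.8] -6.813138264909039
keeper [[-28.0, 284.0], [-36.0, 73.0], [-85.0, 76.0], [-77.0, 286.0]]
tape [[-144.0, 82.0], [-148.0, 19.0], [-175.0, 22.0], [-172.0, 82.0]]
sand [[-119.0, 283.0], [-130.0, 174.0], [-185.0, 179.0], [-174.0, 287.0]]
```

```bash
cat >> fit.py <<'E'
print('----')
q,r=fit([(66,498),(591,446)],[(-185,400,95),(-185,0,95)],[(570,28)],[(-185,400,95)],[.6,.1,0])
print('station',q.round(4),r.round(1).tolist())
R=np.array([[np.cos(q[2]),-np.sin(q[2])],[np.sin(q[2]),np.cos(q[2])]])
print('off in station',((b[:2]-q[:2])@R*1e3).round(1),np.degrees(b[2]-q[2]))
P=W(q,[(108,4,140),(108,400,140),(108,4,95),(108,400,95),(0,4,171),(0,-6,171),(105,4,171),(-105,4,171),(-105,4,95),(105,4,95)])
print(((proj(t,P)-[100,115]+.5)*3-.5).round(0).tolist());print(((proj(s,P)-[265,140]+.5)*3-.5).round(0).tolist())
for nm,im,c in(('t',t,0),('s',s,0)):
    a=cv2.resize(im['image'][:,:,::-1],None,fx=3,fy=3,interpolation=cv2.INTER_CUBIC)
    for X in(W(q,[(-185,0,95),(-185,400,95),(108,400,95),(108,0,95)]),W(q,[(-105,4,171),(105,4,171),(105,4,95),(-105,4,95)]),W(q,[(108,4,140),(108,400,140)]),W(b,[(25,48,122),(25,-48,122),(-25,-48,122),(-25,48,122)]),W(q,[(-109,-140,63),(109,-140,63),(109,-366,63),(-109,-366,63)])):
        cv2.polylines(a,[((proj(im,X)+.5)*3-.5).round().astype(int)],True,(0,255,0),1)
    a=a[300:880,280:1080] if nm=='t' else a[400:980,780:1580]
    cv2.imwrite(f'pics/ov_{nm}.png',a)
E
python3 fit.py|sed -n '/---/,$p'
```

```text
----
station [ 0.5273 -0.0438  0.1012] [[-0.7, -0.3], [0.5, -0.1], [-0.2, -0.4]]
off in station [ 53.2 153. ] -6.347906235167153
[[546.0, 46.0], [16.0, 103.0], [550.0, 62.0], [44.0, 116.0], [557.0, 184.0], [572.0, 183.0], [543.0, 38.0], [572.0, 335.0], [577.0, 339.0], [550.0, 66.0]]
[[268.0, 331.0], [749.0, 230.0], [264.0, 363.0], [728.0, 264.0], [230.0, 193.0], [218.0, 195.0], [269.0, 304.0], [196.0, 97.0], [195.0, 158.0], [263.0, 360.0]]
```

View pics/ov_t.png

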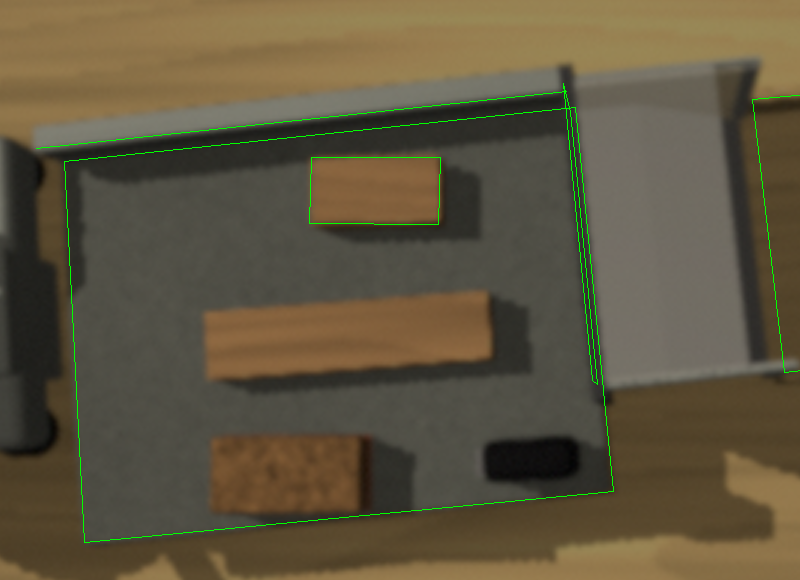

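View pics/ov_s.png

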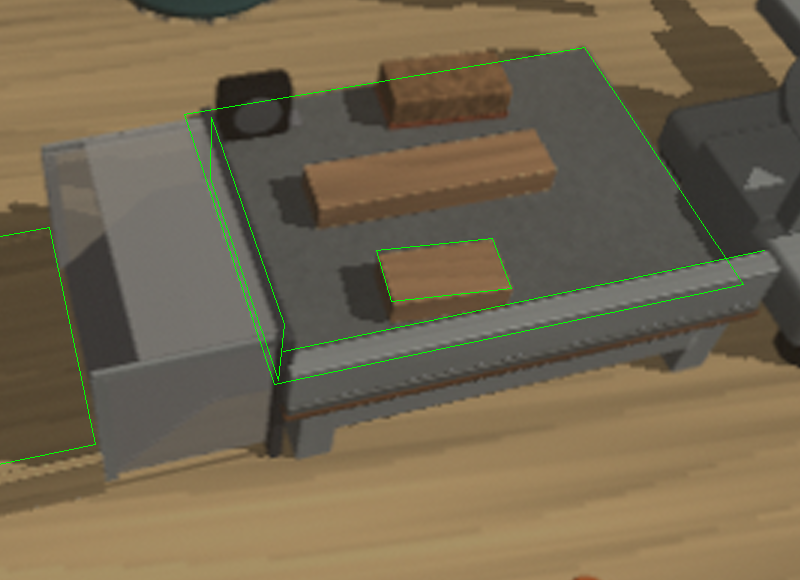

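The overlay fits: station at about (0.527, -0.044) with yaw 0.10, offcut centre at (0.565, 0.114), lying along world y. I'll push along world -y with the fingers slightly open and the hand leaning back 0.70 rad.

{"api": "move_arm", "payload": {"targets": [[[0, -45, 15], [0, 0, 0], -0.5], [[0, -45, 15], [0, 0, 0], -0.5], [[0, -45, 15], [0, 0, -0.12], -0.5], [[0, -45, 15], [0, 0, -0.12], -0.5], [[42, -24, -5], [0, 0, -0.124], -0.5], [[42, -24, -5], [0, 0, -0.124], -0.5], [[42, -24, -5], [0, 0, -0.124], -0.5], [[42, -24, -5], [0, 0, -0.124], -0.5], [[42, -24, -5], [0, 0, -0.124], -0.5], [[42, -24, -5], [0, 0, -0.124], -0.5], [[42, -24, -5], [0, 0, -0.124], -0.5], [[42, -24, -5], [0, 0, -0.124], -0.5]]}}

```text
t: 1.8
tool_pos: [0.5616, 0.2637, 0.2702]
tcp_rot: [[0.004, 1.0, 0.0], [1.0, -0.004, 0.0], [0.0, 0.0, -1.0]]
wrist_force: [0.4, -0.3, -0.2]
gripper_width: 0.25
finger_force: 0.0
```

{"api": "move_arm", "payload": {"targets": [[[0, 0, 0], [-0.14, 0, 0], -0.5], [[0, 0, 0], [-0.14, 0, 0], -0.5], [[0, 0, 0], [-0.14, 0, 0], -0.5], [[0, 0, 0], [-0.14, 0, 0], -0.5], [[0, 0, 0], [-0.14, 0, 0], -0.5], [[0, 0, 0], [0, 0, 0], -0.5]]}}

```text
t: 2.55
tool_pos: [0.5594, 0.2661, 0.2672]
tcp_rot: [[-0.005, 1.0, -0.002], [0.764, 0.003, -0.645], [-0.645, -0.004, -0.764]]
wrist_force: [0.1, -0.5, -0.1]
gripper_width: 0.253
finger_force: 0.0
```

```bash
python3 - <<'E'
from h import *
s=env.observe();print(env.tips_ahead,s['tool_pos'].round(4),s['tcp_rot'].round(3).tolist(),s['gripper_width'],s['joint_positions'].round(2),s['wrist_force'].round(2))
E
```

```text
0.019 [0.5594 0.2661 0.2672] [[-0.005, 1.0, -0.002], [0.764, 0.003, -0.645], [-0.645, -0.004, -0.764]] 0.2526824351079456 [ 0.67  0.42  1.52 -0.53  1.68  0.74] [ 0.08 -0.45 -0.14]
```

{"api": "move_arm", "payload": {"targets": [[[3, -20, -20], [0, 0, 0], -0.5], [[3, -20, -30], [0, 0, 0], -0.5], [[0, -6, -30], [0, 0, 0], -0.5], [[0, 0, -30], [0, 0, 0], -0.5], [[0, 0, -20], [0, 0, 0], -0.5], [[0, 0, -10], [0, 0, 0], -0.5], [[0, 0, 0], [0, 0, 0], -0.5], [[0, 0, 0], [0, 0, 0], -0.5]]}}

```text
t: 3.55
tool_pos: [0.567, 0.2191, 0.1315]
tcp_rot: [[0.001, 1.0, 0.001], [0.766, 0.0, -0.643], [-0.643, 0.002, -0.766]]
wrist_force: [0.3, 0.1, 0.5]
gripper_width: 0.25
finger_force: 0.0
```

```bash
python3 - <<'E'
from h import *
c=snap('scene','s1.png'); a=c['image'][120:310,250:510,::-1]; cv2.imwrite('pics/s1c.png',cv2.resize(a,None,fx=3,fy=3,interpolation=cv2.INTER_CUBIC))
E
```

```text
(no output)
```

View pics/s1c.png

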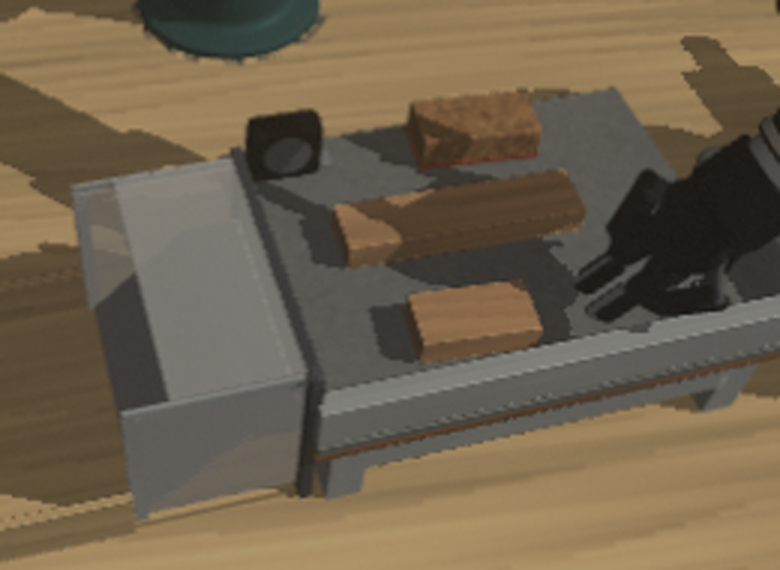

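The fingertips (580,290) and (595,312) sit behind the offcut's tail (535,305), in line with it. I'll lower a little and push.

{"api": "move_arm", "payload": {"targets": [[[-1, 0, -5], [0, 0, 0], -0.5], [[-1, -5, -4], [0, 0, 0], -0.5], [[0, -8, 0], [0, 0, 0], -0.5], [[0, -8, 0], [0, 0, 0], -0.5], [[0, -8, 0], [0, 0, 0], -0.5], [[0, -8, 0], [0, 0, 0], -0.5], [[0, -8, 0], [0, 0, 0], -0.5], [[0, -8, 0], [0, 0, 0], -0.5], [[0, -8, 0], [0, 0, 0], -0.5], [[0, -8, 0], [0, 0, 0], -0.5], [[0, -8, 0], [0, 0, 0], -0.5], [[0, -8, 0], [0, 0, 0], -0.5]]}}

```text
t: 5.1
tool_pos: [0.5643, 0.1331, 0.1213]
tcp_rot: [[0.0, 1.0, 0.0], [0.765, 0.0, -0.644], [-0.644, 0.0, -0.765]]
wrist_force: [-0.1, 0.4, -0.5]
gripper_width: 0.25
finger_force: 0.2
```

```bash
python3 - <<'E'
from h import *
c=snap('scene','s2.png'); t=snap('top','t2.png')
f=lambda im:cv2.resize(im,None,fx=2,fy=2,interpolation=cv2.INTER_CUBIC)
a=np.vstack([f(c['image'][140:290,260:520,::-1]),f(t['image'][120:260,130:390,::-1])]); cv2.imwrite('pics/s2c.png',a)
E
```

```text
(no output)
```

View pics/s2c.png

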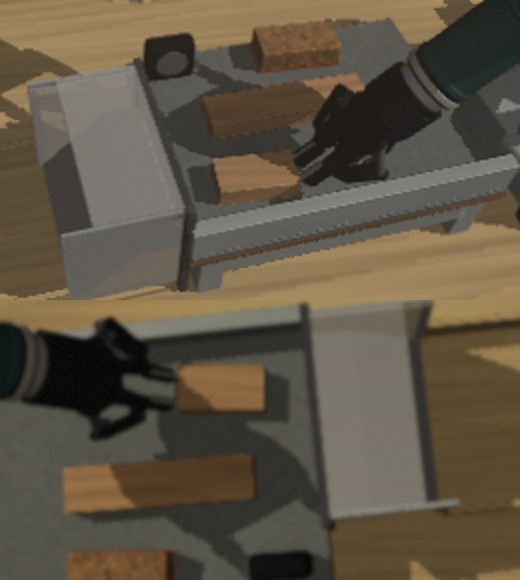

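The fingertips are square on the tail, centred, and the offcut is moving straight towards the flap. I'll continue.

{"api": "move_arm", "payload": {"targets": [[[0, -8, 0], [0, 0, 0], -0.5], [[0, -8, 0], [0, 0, 0], -0.5], [[0, -8, 0], [0, 0, 0], -0.5], [[0, -8, 0], [0, 0, 0], -0.5], [[0, -8, 0], [0, 0, 0], -0.5], [[0, -8, 0], [0, 0, 0], -0.5], [[0, -8, 0], [0, 0, 0], -0.5], [[0, -8, 0], [0, 0, 0], -0.5], [[0, -8, 0], [0, 0, 0], -0.5], [[0, -8, 0], [0, 0, 0], -0.5], [[0, -8, 0], [0, 0, 0], -0.5], [[0, -8, 0], [0, 0, 0], -0.5]]}}

```text
t: 6.7
tool_pos: [0.5644, 0.0371, 0.1213]
tcp_rot: [[0.0, 1.0, 0.0], [0.765, 0.0, -0.644], [-0.644, 0.0, -0.765]]
wrist_force: [-0.8, 1.3, 0.6]
gripper_width: 0.25
finger_force: 0.7
```

{"api": "move_arm", "payload": {"targets": [[[0, -8, 0], [0, 0, 0], -0.5], [[0, -8, 0], [0, 0, 0], -0.5], [[0, -8, 0], [0, 0, 0], -0.5], [[0, -8, 0], [0, 0, 0], -0.5], [[0, -8, 0], [0, 0, 0], -0.5], [[0, -8, 0], [0, 0, 0], -0.5], [[0, -8, 0], [0, 0, 0], -0.5], [[0, -8, 0], [0, 0, 0], -0.5]]}}

```text
t: 7.7
tool_pos: [0.5642, -0.027, 0.1212]
tcp_rot: [[-0.0, 1.0, -0.0], [0.765, -0.0, -0.644], [-0.644, -0.0, -0.765]]
wrist_force: [0.5, 0.5, 0.1]
gripper_width: 0.246
finger_force: 0.3
```

```bash
python3 - <<'E'
from h import *
c=snap('scene','s3.png'); t=snap('top','t3.png')
f=lambda im:cv2.resize(im,None,fx=2,fy=2,interpolation=cv2.INTER_CUBIC)
a=np.vstack([f(c['image'][140:310,170:470,::-1]),f(t['image'][120:240,180:480,::-1])]); cv2.imwrite('pics/s3c.png',a)
E
```

```text
(no output)
```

View pics/s3c.png

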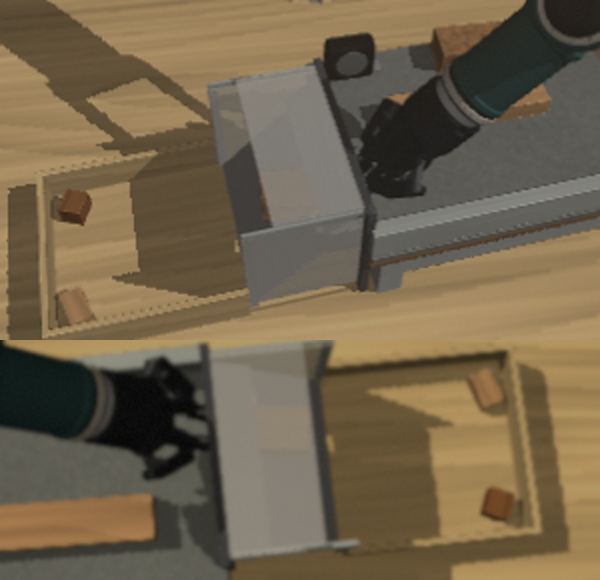

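The fingers are in under the bar and the offcut shows through the roof at the sill's end (285,425). I'll follow a little further and then draw back.

{"api": "move_arm", "payload": {"targets": [[[0, -6, 0], [0, 0, 0], -0.5], [[0, -6, 0], [0, 0, 0], -0.5], [[0, 0, 0], [0, 0, 0], -0.5], [[0, 0, 0], [0, 0, 0], -0.5], [[0, 0, 0], [0, 0, 0], -0.5]]}}

```text
t: 8.43
tool_pos: [0.5644, -0.0382, 0.1212]
tcp_rot: [[-0.0, 1.0, 0.0], [0.765, 0.0, -0.644], [-0.644, -0.0, -0.765]]
wrist_force: [-0.2, -0.4, -0.1]
gripper_width: 0.249
finger_force: 0.1
```

```bash
python3 - <<'E'
from h import *
c=snap('scene','s4.png'); t=snap('top','t4.png')
for n,im in(('s',c),('t',t)):
    d=cv2.absdiff(cv2.imread(f'pics/{n}3.png'),im['image'][:,:,::-1].copy()).max(2)>25
    k,l,st,ce=cv2.connectedComponentsWithStats(d.astype(np.uint8))
    print(n,[(st[i].tolist()) for i in range(1,k) if st[i][4]>15])
E
```

```text
s [[381, 0, 114, 226, 3431], [393, 7, 13, 35, 125], [437, 20, 11, 8, 53], [445, 30, 7, 13, 38], [451, 43, 5, 9, 27], [409, 59, 16, 13, 49], [174, 126, 56, 42, 123], [142, 140, 85, 71, 220], [235, 167, 41, 30, 115], [368, 176, 34, 28, 188], [240, 179, 35, 23, 98], [210, 183, 26, 26, 89], [345, 188, 22, 30, 109], [340, 194, 9, 10, 28], [372, 223, 7, 13, 52], [377, 233, 6, 5, 20], [355, 236, 9, 4, 21]]
t [[103, 90, 65, 97, 1388], [146, 90, 88, 79, 683], [158, 126, 4, 8, 17], [264, 127, 19, 26, 114], [252, 128, 11, 8, 55], [223, 133, 36, 58, 346], [139, 147, 10, 11, 66], [266, 157, 18, 14, 83], [274, 156, 8, 5, 22], [153, 159, 31, 241, 1818], [177, 161, 36, 9, 60], [120, 163, 11, 23, 82], [343, 167, 10, 12, 60], [257, 172, 9, 7, 40], [266, 172, 8, 9, 45], [263, 175, 18, 15, 78], [280, 181, 6, 13, 46], [345, 180, 8, 3, 18], [41, 192, 88, 208, 1431], [271, 203, 19, 29, 103], [336, 251, 40, 42, 187], [411, 251, 95, 112, 401], [401, 253, 30, 45, 193], [356, 258, 40, 42, 184], [377, 293, 28, 30, 129], [410, 323, 60, 68, 218], [506, 364, 13, 14, 34], [522, 383, 9, 10, 20], [470, 392, 8, 8, 17], [70, 396, 62, 4, 167]]
```

```bash
python3 - <<'E'
from h import *
t=env.camera('top')
q=np.array([.5273,-.0438]);R=np.array([[.9949,-.101],[.101,.9949]])
P0,P3,P4=[cv2.imread(f'pics/t{n}.png').astype(int) for n in('op0','3','4')]
for n,P in(('3',P3),('4',P4)):
    d=(abs(P-P0).max(2)>14); d[:, :288]=0; d[:125]=0; d[232:]=0; d[:,460:]=0
    k,l,st,ce=cv2.connectedComponentsWithStats(d.astype(np.uint8))
    for i in range(1,k):
        if st[i][4]>25: print(n,st[i].tolist(),ce[i].round(),'rgb',P[l==i].mean(0)[::-1].round(),'was',P0[l==i].mean(0)[::-1].round(),((onz(t,ce[i:i+1],.04)[:,:2]-q)@R*1e3).round())
E
```

```text
3 [288, 125, 172, 107, 16798] [376. 178.] rgb [128. 110.  80.] was [107.  92.  66.] [[  -5. -207.]]
3 [288, 194, 3, 38, 55] [288. 212.] rgb [46. 45. 42.] was [63. 62. 56.] [[-65.  11.]]
4 [288, 125, 172, 107, 16772] [376. 178.] rgb [127. 109.  80.] was [107.  91.  66.] [[  -5. -208.]]
4 [288, 203, 3, 24, 38] [288. 213.] rgb [46. 45. 42.] was [64. 63. 57.] [[-68.  11.]]
```

```bash
python3 - <<'E'
from h import *
f=lambda im:cv2.resize(im,None,fx=3,fy=3,interpolation=cv2.INTER_CUBIC)
t=cv2.imread('pics/t4.png')[125:225,240:460];s=cv2.imread('pics/s4.png')[175:275,180:400]
cv2.imwrite('pics/f4.png',np.vstack([f(s),f(t)])[:600])
E
```

```text
(no output)
```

View pics/f4.png

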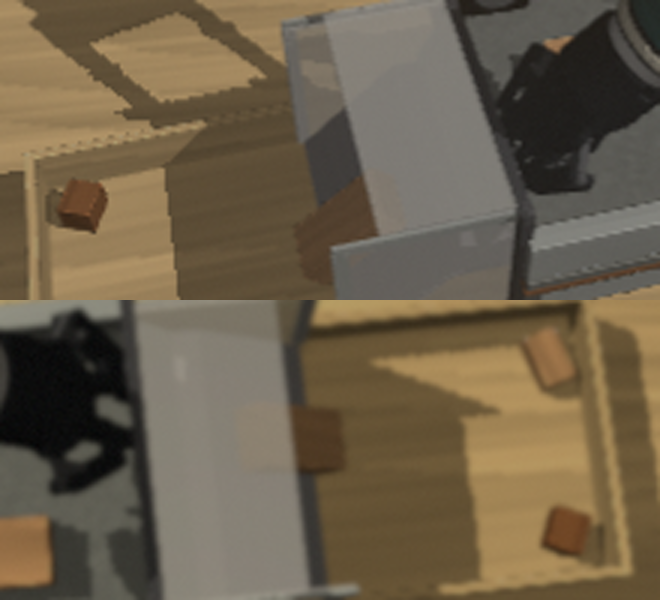

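The offcut has left the sill: its nose is in the tray at (343,440) and its tail is well clear of the fingers. I'll draw the fingers back out.

{"api": "move_arm", "payload": {"targets": [[[0, 10, 0], [0, 0, 0], -0.5], [[0, 15, 0], [0, 0, 0], -0.5], [[0, 15, 0], [0, 0, 0], -0.5], [[0, 15, 0], [0, 0, 0], -0.5], [[0, 15, 0], [0, 0, 0], -0.5], [[0, 15, 5], [0, 0, 0], -0.5], [[0, 15, 20], [0, 0, 0], -0.5], [[0, 15, 30], [0, 0, 0], -0.5], [[0, 10, 40], [0, 0, 0], -0.5], [[0, 0, 40], [0, 0, 0], -0.5], [[0, 0, 0], [0, 0, 0], -0.5], [[0, 0, 0], [0, 0, 0], -0.5]]}}

```text
t: 10.07
tool_pos: [0.5641, 0.0871, 0.2561]
tcp_rot: [[-0.0, 1.0, 0.0], [0.765, 0.0, -0.644], [-0.644, -0.0, -0.765]]
wrist_force: [0.2, -0.7, -0.4]
gripper_width: 0.253
finger_force: 0.0
```

```bash
python3 - <<'E'
from h import *
c=snap('scene','s5.png'); t=snap('top','t5.png')
P4,P5=[cv2.imread(f'pics/t{n}.png').astype(int) for n in'45']
# profile along offcut row (x 300..380), wood-vs-tray colour
for P in(P4,P5): print([tuple(P[166:178,x:x+4].mean((0,1)).round().astype(int)[::-1].tolist()) for x in range(312,400,4)])
q=np.array([.5273,-.0438]);R=np.array([[.9949,-.101],[.101,.9949]])
for z in(.01,.035): print(((onz(t,[(354,170),(320,170)],z)[:,:2]-q)@R*1e3).round())
E
```

```text
[(134, 128, 117), (135, 128, 116), (139, 129, 112), (140, 129, 112), (140, 129, 112), (139, 128, 111), (102, 86, 67), (79, 58, 36), (79, 58, 36), (79, 58, 36), (86, 66, 41), (100, 82, 52), (100, 82, 52), (100, 82, 52), (100, 82, 52), (100, 82, 52), (100, 82, 52), (100, 82, 52), (100, 82, 52), (100, 82, 52), (116, 95, 60), (165, 136, 87)]
[(121, 116, 105), (122, 116, 104), (126, 117, 101), (127, 117, 101), (127, 117, 101), (126, 116, 100), (92, 77, 60), (71, 52, 32), (71, 51, 31), (71, 52, 32), (77, 60, 37), (90, 74, 46), (90, 74, 46), (90, 73, 46), (90, 74, 46), (90, 73, 46), (90, 73, 46), (90, 73, 46), (90, 73, 46), (90, 73, 46), (105, 86, 54), (150, 123, 78)]
[[  26. -161.]
 [  34.  -76.]]
[[  21. -158.]
 [  30.  -75.]]
```

{"api": "move_arm", "payload": {"targets": [[[0, 10, 10], [0, 0, 0], -0.5], [[0, 10, 10], [0, 0, 0], -0.5], [[0, 10, 10], [0, 0, 0], -0.5], [[0, 10, 10], [0, 0, 0], -0.5], [[0, 20, 10], [0, 0, 0], -0.5], [[0, 20, 10], [0, 0, 0], -0.5], [[0, 20, 0], [0, 0, 0], -0.5], [[0, 20, 0], [0, 0, 0], -0.5], [[0, 0, 0], [0, 0, 0], -0.5], [[0, 0, 0], [0, 0, 0], -0.5], [[0, 0, 0], [0, 0, 0], -0.5], [[0, 0, 0], [0, 0, 0], -0.5]]}}

```text
t: 11.68
tool_pos: [0.5643, 0.206, 0.3163]
tcp_rot: [[0.001, 1.0, -0.001], [0.765, -0.001, -0.644], [-0.644, -0.0, -0.765]]
wrist_force: [-0.1, 1.0, -1.2]
gripper_width: 0.248
finger_force: 0.0
```

```bash
cat > pose.py <<'E'
from h import *
from scipy.optimize import least_squares
c=snap('scene','s6.png'); t=snap('top','t6.png')
q=np.array([.5273,-.0438]);R=np.array([[.9949,-.101],[.101,.9949]])
def norm(a,g): a=a.astype(float); return a/a[g].mean()
# wood chroma map inside tray/chute, against the empty image (chroma r/b is exposure free)
def ch(a): a=cv2.GaussianBlur(a,(3,3),0).astype(float); return a[:,:,2]/(a[:,:,0]+1)
M={}
for n,z,roi in(('t','top0',(288,130,400,225)),('s','scene0',(215,190,345,300))):
    d=abs(ch(cv2.imread(f'pics/{n}6.png'))-ch(cv2.imread(f'pics/{z}.png')));x0,y0,x1,y1=roi
    m=np.zeros(d.shape,np.uint8);m[y0:y1,x0:x1]=d[y0:y1,x0:x1]>.05
    k,l,st,ce=cv2.connectedComponentsWithStats(m)
    for i in range(1,k):
        if st[i][4]>40: print(n,st[i].tolist(),ce[i].round())
    M[n]=m
def box(p): # station x,y,z of nose-bottom middle, tilt, yaw
    x,y,z,a,w=p; P=[]
    for s in(-25,25):
        for L in(0,96):
            for h in(0,27): P.append((s,L*np.cos(a)-h*np.sin(a),L*np.sin(a)+h*np.cos(a)))
    P=np.array(P); C,S=np.cos(w),np.sin(w)
    P=np.c_[C*P[:,0]-S*P[:,1],S*P[:,0]+C*P[:,1],P[:,2]]+[x,y,z]
    return np.c_[P[:,:2]/1e3@R.T+q,P[:,2]/1e3]
for lab,p in(('slope45 nose at floor',(30,-137,8,.785,-.11)),('flat in tray',(30,-240,8,0,-.11)),('slope, tilt .6',(30,-155,8,.6,-.11))):
    for n,im in(('t',t),('s',c)):
        v=proj(im,box(p)); print(lab,n,v.min(0).round(),v.max(0).round())
for n in'ts':
    a,b=[cv2.imread(f'pics/{n}{k}.png').astype(float) for k in'56']
    s_=(slice(125,232),slice(340,460)) if n=='t' else (slice(200,300),slice(190,300))
    print(n,'moved 5->6:',(abs(a[s_]/a[s_].mean()-b[s_]/b[s_].mean())>.15).sum())
E
python3 pose.py
```

```text
t [319, 158, 37, 27, 814] [337. 171.]
s [280, 195, 12, 10, 65] [285. 199.]
s [278, 231, 37, 39, 772] [295. 249.]
slope45 nose at floor t [318. 152.] [353. 179.]
slope45 nose at floor s [279. 234.] [316. 273.]
flat in tray t [347. 153.] [387. 175.]
flat in tray s [246. 254.] [286. 281.]
slope, tilt .6 t [320. 152.] [359. 179.]
slope, tilt .6 s [274. 237.] [313. 274.]
t moved 5->6: 0
s moved 5->6: 520
```

```bash
python3 -c "
from plant import env
print(env.hand_in())"
```

```text
the job is handed in; nothing more can be done
None
```

I pushed the offcut nose first through the flap and down the chute, and handed the job in; it came to rest with its nose on the tray floor but its tail still leaning on the foot of the slide, not flat in the tray. The fingers are fully drawn back and clear of the flap, so it should hang shut (not checked in a picture); the long board, tape measure and sanding block were not touched.

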